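# Clamp a label roll in the bench screw press

## Task

The roll of tube labels has a freshly glued core and must set under light pressure. Push the press's carriage fully home so that the roll stands under the screw, then turn the crank clockwise until the spring foot touches the roll and from there add half a turn more, no further. Leave the crank there and do not disturb the other things on the desk.

Things in the scene. Friction and masses are not known exactly. Their poses are not given: they have to be found in the camera images.
- label_roll: white roll of labels, 68 mm diameter, 30 mm high, lying flat on the press's carriage between four short steel pins (it rides with the carriage, nothing else holds it). Origin: centre of its underside, which is 20 mm above the desk
- press: small grey bench screw press, fixed. Origin on the desk under the screw axis; own +x runs from its open front to its back (the carriage is pushed home along it), z up. Base x -200 to +70 mm, 100 mm wide, 186 mm under the bridge; two posts at y = +-75 mm and a bridge bar (36 mm in x, 186 mm in y) over the carriage, its top 140 mm above the desk when joint bridge is 0
- screw_axis (a point): point on the screw axis at the height of the carriage's plate, 20 mm above the desk: the roll's underside centre stands here when the carriage is home
- carriage (a joint): travel of the carriage along the press's +x in m: 0 at the start (fully out, the roll 70 mm in front of the screw), 0.070 fully home against its stop. Slides with about 2 N of friction and stays where it is left
- push_tab (a point): centre of the carriage's upright push tab on its front face, 53 mm above the desk (tab 50 mm wide across, 10 mm thick, from 13 to 71 mm above the desk). This face looks to the press's -x and is 108 mm in front of the roll's centre; push it along the press's +x
- bridge (a joint): height setting of the bridge on its posts in m, 0 to 0.008, clamped: it differs each time and cannot be moved by the robot; it carries crank, screw and foot
- crank (a joint): angle of the crank in rad, growing clockwise seen from above; one turn (6.283) lowers the screw 16 mm; at most 18 rad. At 0 its arm points along the press's -x. Takes about 2 to 4 N sideways at the peg, a little more when the foot presses, and stays where it is left. The crank itself does not rise or sink
- crank_peg (a point): on the crank's upright peg: a black sleeve, 16 mm diameter, that revolves freely on its pin, 42 mm from the screw axis; 30 mm above the crank's underside. The sleeve runs from 21 mm below to 18 mm above this point. The arm below it is 22 mm wide; arm and hub (48 mm diameter) lie 20 mm or more below this point. A shut gripper reaching down beside the peg can push it all the way round
- foot_underside (a point): centre of the flat underside of the steel foot (44 mm diameter) that hangs on the screw; with crank and bridge at 0 it is 64 mm above the desk, 14 mm over the top of the roll, higher by the bridge's setting, lower by 16 mm per turn of the crank until it touches
- foot (a joint): how far the spring foot has been pushed up into the screw, in m: 0 while it hangs free, grows by 16 mm per turn (8 mm per half turn) once the foot has touched the roll; bottoms out at 0.016. Its spring presses with 2.8 N at first touch and 0.7 N more per mm
- amber_bottle: brown bottle, 52 mm diameter, 110 mm high; bystander, leave alone. Origin: centre of its underside
- bench_timer: white bench timer, 60x68x62 mm; bystander, leave alone. Origin: centre of its underside
- tape_1: roll of brown tape, 94 mm diameter, 48 mm high; bystander, leave alone. Origin: centre of its underside
Things that resemble listed ones, but are neither listed nor needed, are in the scene too. Leave any red look-alike of the label_roll alone.

How it is judged:
By the outcome, as a careful person would: the job done as asked, in the order asked, and still so for the second after the job is handed in, with the robot touching nothing.
It also fails if it takes over 64 s, if anything falls off the work surface, if the arm or the gripper's body presses on something with over 40 N, if the wrist force passes 120 N, or if a joint passes its speed limit or range.

## Robot

A 6-joint arm with a two-finger parallel gripper is mounted at the origin on the work surface; the furniture and walls round the work are solid. World frame = base frame: x ahead of the robot, y to its left, z up, the work surface at z = 0. Lengths are in m, angles in degrees, forces in N, time in s.
With the tool pointing down it reaches from about 0.3 to 0.75 m from the base axis. Payload 8.5 kg.
Tool frame: the origin (TCP) lies at the very end of the fingers, on their centre line; the grasp point (between the pads) lies 19 mm behind it; z points along the fingers, y is the direction in which the jaws open and shut (so a half turn about z gives the same grasp; the last joint's range is limited). The gripper opens to 85 mm and grips with 20 to 120 N. Pads are 22 mm wide; open, the fingers measure 114 mm over their backs; the gripper's body (76 mm by 85 mm) begins 54 mm behind the grasp point. The pads swing forward as they close: fully open they stand 13 mm farther back than shut.
Start: joints at [55.273, 21.807, 74.336, -0, 83.858, -12.336], TCP at [0.21, 0.509, 0.231] pointing down, gripper open.
Joint ranges: [-178.18, 178.18], [-50.72, 133.34], [12.68, 142.11], [-81.47, 261.47], [9.98, 163.14], [-165.26, 165.26]. Speed limits (degrees/s): [136.94, 136.94, 180, 180, 180, 180].

## Interface

Orientations are given as [roll, pitch, yaw] about the fixed x, y, z axes, in that order (R = Rz(yaw) Ry(pitch) Rx(roll)).
In Python, from rig import ctrl gives the robot as it stands. The module is installed in compiled form; this text tells all that it offers. Calls block until the motion is done:
- ctrl.move_pose(position, orientation): joint-space move of the TCP to a pose.
- ctrl.line_to(position, rotation=None, rate=0.15): straight line of the TCP; rotation=None keeps the orientation; rate is the mean speed in m/s.
- ctrl.set_joints(angles): joint-space move.
- ctrl.grip(opening, newtons=None): finger opening in m; newtons is the grip in N (None keeps the last); returns when the fingers have stopped.
- ctrl.hold(seconds).
- ctrl.ik(position, orientation): joint angles nearest the present ones, or None.
- ctrl.get_obs(): the state.
- ctrl.capture(name): name is "scene" or "top" or "wrist"; returns the picture (400x640x3 uint8, red, green, blue); there is no depth.
- ctrl.camera_info(name): a dict with "camera_matrix" (3x3 intrinsics, pixels), "R" (3x3) and "t" (3): a world point X has camera coordinates R X + t. Camera axes: x right, y down, z forward; pixel columns grow to the right and rows downward; lengths in m; the calibration is good to about 2 mm. A picture is of the moment at which its call begins: read the wrist's pose just before it. camera_info takes no time and is no camera call; for the wrist camera it gives the pose at the moment of the call.
A pose or a line that the arm cannot do raises ctrl.IKError and nothing moves.
- ctrl.hand_in(): hands the job in, once; it reports no verdict.
The state is a dict: "t": time; "joint_pos": joint angles; "dq": joint speeds; "joint_torque": joint torques, N m; "eef_pos": TCP position; "eef_rot": TCP orientation; "contact_force": force on the tool from outside, world axes, zero at the start; "ft_torque": the same for the moment, N m; "gripper_width": finger opening in m.
Only numpy, scipy, OpenCV 4.12 (cv2) and the standard library are available. Lean on these libraries where they do the work, as an engineer would, in place of code of your own. Each camera call takes 0.05 s, during which the arm holds its last target.

## Working session

There is one attempt and no reset: what is moved stays moved. The work goes in short steps, each a Python script; the robot and the scene stay as the last script left them, time stands still between calls to the robot, and variables do not carry over. Pictures are saved under pics/ and viewed, and the job is handed in when it is done.

```bash
mkdir -p pics; python3 - <<'E'
from rig import ctrl
import cv2,numpy as np
np.set_printoptions(precision=4,suppress=True)
for n in ["scene","top","wrist"]:
    ci=ctrl.camera_info(n); im=ctrl.capture(n); cv2.imwrite(f"pics/a_{n}.png",im[:,:,::-1])
    print(n,ci["camera_matrix"].tolist(),"C",-ci["R"].T@ci["t"],ci["R"].tolist())
print(ctrl.get_obs())
E
```

```text
scene [[416.9566260223357, 0.0, 322.23909628995796], [0.0, 416.9566260223357, 199.31920531090606], [0.0, 0.0, 1.0]] C [ 0.2372 -0.5735  0.9521] [[0.8971505627990162, -0.4416793800013158, -0.006339791089778175], [-0.35564647212262773, -0.7137371578466734, -0.6034027314950455], [0.2619855998640722, 0.5435978244903177, -0.7974114061594906]]
top [[376.6789829229278, 0.0, 315.1369530603248], [0.0, 376.6789829229278, 198.93654226792427], [0.0, 0.0, 1.0]] C [0.3571 0.0073 1.0885] [[-0.01535385087925544, -0.9998486124987785, -0.008186045898038745], [-0.9870410910290909, 0.016464037888118326, -0.15962086353769844], [0.15973147430384388, 0.005629168738438578, -0.9871444517273218]]
wrist [[324.64054809217265, 0.0, 314.16126034846246], [0.0, 324.64054809217265, 201.20627553953884], [0.0, 0.0, 1.0]] C [0.1461 0.5353 0.3746] [[0.38058330259374706, 0.9247461870404428, -0.0009161555550646546], [0.8908966112486526, -0.3663864089121563, 0.26844781137145324], [0.24791042304127806, -0.10298295450519455, -0.9632937938286934]]
{'t': 0.15, 'joint_pos': array([ 55.2729,  21.8332,  74.371 ,  -0.0009,  83.8585, -12.3363]), 'dq': array([ 0.0025, -0.074 , -0.1016, -0.0297, -0.0945,  0.1018]), 'joint_torque': array([  0.002 , -44.8627, -23.1345,  -0.0002,   0.0038,   0.0001]), 'eef_pos': array([0.2094, 0.5083, 0.2309]), 'eef_rot': array([-179.9385,   -0.0125,  157.6092]), 'contact_force': array([ 0.0693,  0.4958, -0.3467]), 'ft_torque': array([-0.0406,  0.0255, -0.0364]), 'gripper_width': 0.08531870127114626}
```

View pics/a_top.png

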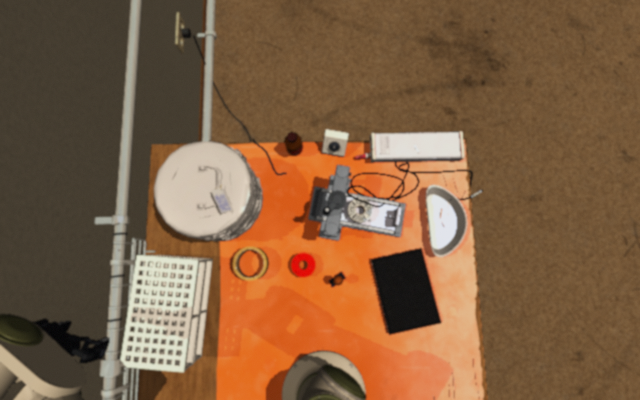

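View pics/a_scene.png

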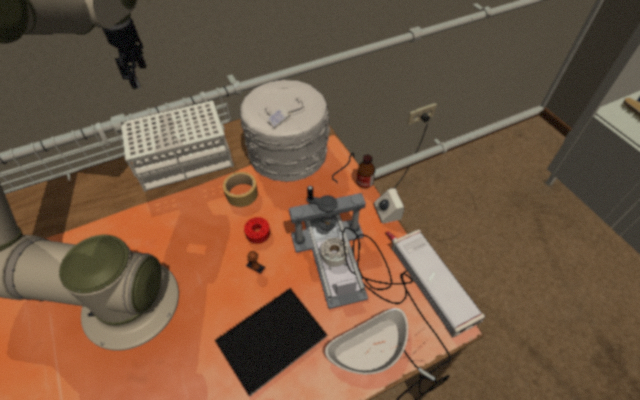

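```bash
python3 - <<'E'
import cv2
a=cv2.imread("pics/a_top.png")[150:260,290:420]; cv2.imwrite("pics/b_top.png",cv2.resize(a,None,fx=6,fy=5.4,interpolation=cv2.INTER_CUBIC) if 0 else cv2.resize(a,None,fx=5,fy=5,interpolation=cv2.INTER_CUBIC))
a=cv2.imread("pics/a_scene.png")[175:315,270:390]; cv2.imwrite("pics/b_scene.png",cv2.resize(a,None,fx=4,fy=4,interpolation=cv2.INTER_CUBIC))
E
```

```text
(no output)
```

View pics/b_top.png

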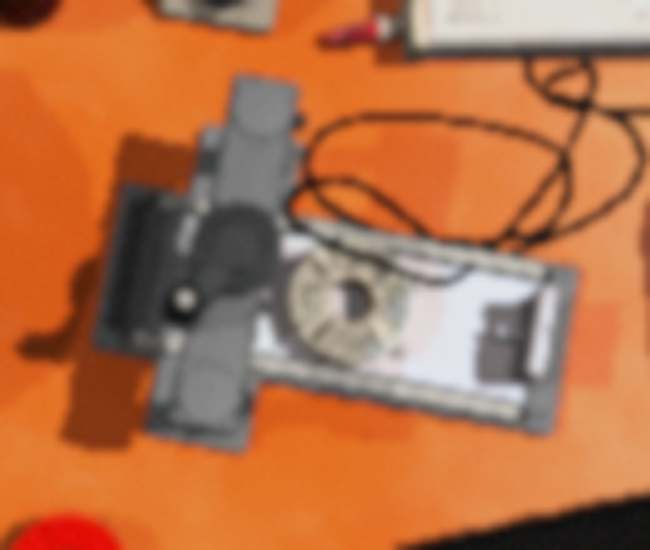

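View pics/b_scene.png

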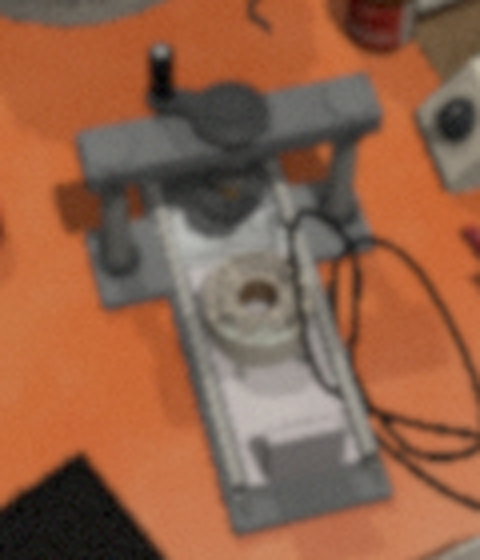

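```bash
cat > h.py <<'E'
import numpy as np,cv2
np.set_printoptions(precision=4,suppress=True)
def P(ci,u,v,z):
    K=ci["camera_matrix"];R=ci["R"];t=ci["t"];C=-R.T@t
    d=R.T@np.linalg.solve(K,[u,v,1.]); return C+d*(z-C[2])/d[2]
def ray(ci,u,v):
    R=ci["R"];C=-R.T@ci["t"];d=R.T@np.linalg.solve(ci["camera_matrix"],[u,v,1.]);return C,d/np.linalg.norm(d)
def tri(rays):
    A=0;b=0
    for C,d in rays:
        M=np.eye(3)-np.outer(d,d);A=A+M;b=b+M@C
    X=np.linalg.solve(A,b);return X,[np.linalg.norm((np.eye(3)-np.outer(d,d))@(X-C)) for C,d in rays]
def proj(ci,X):
    p=ci["camera_matrix"]@(ci["R"]@np.asarray(X)+ci["t"]);return p[:2]/p[2]
E
python3 - <<'E'
from h import *
from rig import ctrl
T=ctrl.camera_info("top");S=ctrl.camera_info("scene")
t=lambda x,y:(290+x/5-.4,150+y/5-.4); s=lambda x,y:(270+x/4-.4,175+y/4-.4)
print("roll top", P(T,*t(350,303),.05))
print("roll top sc", P(S,*s(258,293),.05))
print("front corners", P(T,*t(578,268),.013),P(T,*t(552,430),.013))
print("front corners sc", P(S,*s(235,532),.0),P(S,*s(388,497),.0))
print("back corners", P(T,*t(125,185),.013),P(T,*t(95,348),.013))
print("peg top",tri([ray(T,*t(183,300)),ray(S,*s(161,50))]))
print("hub",tri([ray(T,*t(237,240)),ray(S,*s(233,108))]))
print("bridge ends",P(T,*t(270,78),.142),P(T,*t(200,448),.142))
print("tab", P(T,*t(525,310),.07),P(T,*t(520,388),.07),P(T,*t(480,380),.07))
E
```

```text
roll top [ 0.4914 -0.1097  0.05  ]
roll top sc [ 0.4931 -0.1078  0.05  ]
front corners [ 0.5143 -0.2459  0.013 ] [ 0.4215 -0.2261  0.013 ]
front corners sc [ 0.4196 -0.2225  0.    ] [ 0.5127 -0.2438  0.    ]
back corners [0.5674 0.0144 0.013 ] [0.4725 0.0331 0.013 ]
peg top (array([ 0.4753, -0.0137,  0.1966]), [np.float64(0.00013944985927941857), np.float64(0.00013944985927936935)])
hub (array([ 0.5095, -0.0421,  0.1546]), [np.float64(0.0011970957726101707), np.float64(0.0011970957726101974)])
bridge ends [ 0.5972 -0.0621  0.142 ] [ 0.4076 -0.0219  0.142 ]
tab [ 0.4834 -0.2024  0.07  ] [ 0.441  -0.1977  0.07  ] [ 0.4457 -0.1763  0.07  ]
```

```bash
cat >> h.py <<'E'
from scipy.spatial.transform import Rotation as Ro
def tcp_R(e): return Ro.from_euler('xyz',e,degrees=True).as_matrix()
def calib(ctrl):
    ci=ctrl.camera_info("wrist");o=ctrl.get_obs();Rt=tcp_R(o["eef_rot"])
    Rc=ci["R"].T;C=-ci["R"].T@ci["t"]
    return Rt.T@Rc, Rt.T@(C-o["eef_pos"])   # camera axes & origin in tool frame
def look(ctrl,cam,target,A,off,rolls=range(0,360,15)):
    """candidates: tcp poses with the camera at cam looking at target"""
    z=np.array(target)-cam;z/=np.linalg.norm(z);x=np.cross(z,[0,0,1.]);
    x/=np.linalg.norm(x);y=np.cross(z,x);B=np.stack([x,y,z],1);out=[]
    for r in rolls:
        Rc=B@Ro.from_euler('z',r,degrees=True).as_matrix();Rt=Rc@A.T
        p=np.array(cam)-Rt@off;e=Ro.from_matrix(Rt).as_euler('xyz',degrees=True)
        q=ctrl.ik(p,e)
        if q is not None: out.append((r,p,e,q))
    return out
E
python3 - <<'E'
from h import *
from rig import ctrl
A,off=calib(ctrl);print(A,off)
for c,tg in [((.49,-.07,.50),(.5,-.06,.1)),((.44,-.33,.14),(.506,-.04,.055)),((.44,-.33,.2),(.506,-.04,.055))]:
    print(c)
    for o in look(ctrl,np.array(c),tg,A,off): print(o[0],o[1],o[2],np.array(o[3]))
E
```

```text
[[ 0.0004 -0.9632 -0.2687]
 [ 1.      0.0003  0.0004]
 [-0.0004 -0.2687  0.9632]] [ 0.0688  0.0007 -0.1438]
(0.49, -0.07, 0.5)
0 [ 0.4739 -0.085   0.3421] [-179.9726  -17.6119   44.9781] [-33.9371   7.273   78.2576  17.2809  90.9596  11.9056]
15 [ 0.4696 -0.0792  0.3421] [-179.4231  -17.542    29.8214] [-32.7698   5.023   80.8498  15.8248  86.5117  27.4088]
30 [ 0.467  -0.0725  0.3422] [-178.9122  -17.3376   14.6775] [-30.6119   3.3334  82.6687  13.1204  82.582   44.1495]
45 [ 0.4663 -0.0653  0.3424] [-178.4756  -17.0131   -0.4421] [-27.5693   2.4027  83.5815   9.1875  79.5935  62.1276]
60 [ 0.4674 -0.0582  0.3426] [-178.1433  -16.5911  -15.529 ] [-23.9383   2.3538  83.5191   4.3263  77.9991  81.0197]
75 [ 0.4704 -0.0516  0.3428] [-177.9375  -16.1009  -30.5776] [-20.1632   3.1929  82.4865  -0.8609  78.1142 100.1801]
90 [ 0.4749 -0.046   0.3431] [-177.8713  -15.5763  -45.5864] [-16.7101   4.8072  80.5612  -5.6567  79.9589 118.8545]
105 [ 0.4808 -0.0418  0.3434] [-177.9482  -15.053   -60.5568] [-13.9365   7.0047  77.8832  -9.5087  83.2532 136.4859]
120 [ 0.4875 -0.0392  0.3436] [-178.1
[... 6147 characters left out ...]
82 -0.1988  0.1305] [ 115.1768   -6.7813 -178.7537] [ -49.9541   47.7479   69.4555   36.5353  117.5271 -136.7715]
285 [ 0.4964 -0.2016  0.1241] [112.5216 -20.0083 175.2617] [ -50.8878   49.5924   69.707    38.5572  118.9458 -122.8519]
300 [ 0.4929 -0.2038  0.1182] [111.188  -33.4315 169.2616] [ -52.1082   50.9486   70.9102   40.7073  119.4141 -109.1792]
315 [ 0.4879 -0.2052  0.1131] [111.6037 -46.9034 162.3877] [-53.5647  51.7673  72.9808  42.82   118.9448 -95.7789]
330 [ 0.4818 -0.2057  0.1093] [115.3881 -60.1956 152.7188] [-55.1983  52.0225  75.7783  44.7704 117.6036 -82.6417]
345 [ 0.4749 -0.2053  0.107 ] [129.1256 -72.5813 133.4445] [-56.9377  51.7057  79.12    46.4835 115.4953 -69.706 ]
```

```bash
python3 - <<'E'
from h import *
from rig import ctrl
T=ctrl.camera_info("top");S=ctrl.camera_info("scene")
print(tri([ray(T,208,188),ray(S,284,108)]))
A,off=calib(ctrl)
o=ctrl.get_obs();ctrl.line_to([.2,.42,.42],rate=.3)
c=look(ctrl,np.array((.485,-.08,.48)),(.495,-.07,.1),A,off,[330])[0]
q=np.array(ctrl.get_obs()["joint_pos"]);print(q,c[3])
ctrl.set_joints(c[3])
o=ctrl.get_obs();print(o["t"],o["eef_pos"])
ci=ctrl.camera_info("wrist");im=ctrl.capture("wrist");np.savez("w1.npz",**ci)
cv2.imwrite("pics/w1.png",im[:,:,::-1])
E
```

```text
(array([0.5323, 0.272 , 0.1931]), [np.float64(0.0008578408708963882), np.float64(0.0008578408708962696)])
[ 49.9172   9.1652  62.0208   0.0066 108.9624 -17.687 ] [-34.9198  12.8932  74.3237  16.8667  97.5772 -18.5131]
3.1583 [ 0.4814 -0.1016  0.3223]
```

View pics/w1.png

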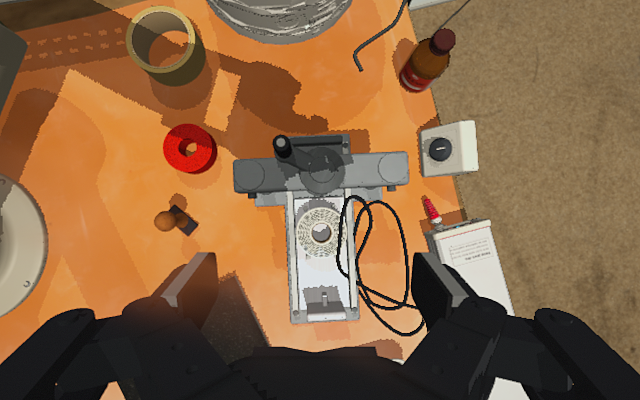

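```bash
python3 - <<'E'
import cv2
a=cv2.imread("pics/w1.png")[125:265,225:420]; cv2.imwrite("pics/w1c.png",cv2.resize(a,None,fx=4,fy=4,interpolation=cv2.INTER_CUBIC))
a=cv2.imread("pics/w1.png")[190:330,270:400]; cv2.imwrite("pics/w1d.png",cv2.resize(a,None,fx=4,fy=4,interpolation=cv2.INTER_CUBIC))
E
```

```text
(no output)
```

View pics/w1c.png

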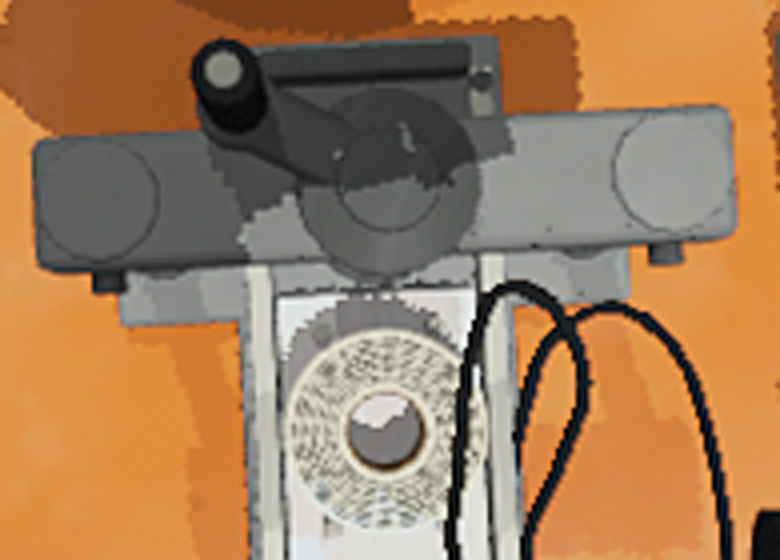

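View pics/w1d.png

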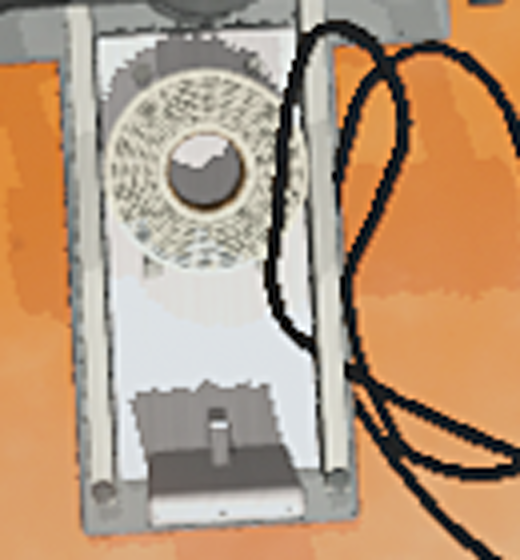

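```bash
python3 - <<'E'
from h import *
w=dict(np.load("w1.npz"))
c=lambda x,y:(225+x/4-.4,125+y/4-.4); d=lambda x,y:(270+x/4-.4,190+y/4-.4)
for z in(.14,.144,.148):
    a,b=P(w,*c(98,200),z),P(w,*c(673,171),z); v=a-b
    print(z,"mid",(a+b)/2,np.linalg.norm(v),"yaw",np.degrees(np.arctan2(v[1],v[0]))-90)
r=P(w,*c(387,428),.05);print("roll",r)
print("hub ring",P(w,*c(388,182),.155),P(w,*c(388,182),.16))
print("pegtop",P(w,*c(224,70),.195),P(w,*c(224,70),.198))
print("tab", P(w,*d(153,522),.071),P(w,*d(302,515),.071))
print("front",P(w,*d(83,532),.013),P(w,*d(357,518),.013))
E
```

```text
0.14 mid [ 0.5083 -0.0405  0.14  ] 0.15146315513360517 yaw 78.10804689981538
0.144 mid [ 0.508 -0.041  0.144] 0.14968084302282977 yaw 78.10804689981538
0.148 mid [ 0.5077 -0.0414  0.148 ] 0.14789853091205438 yaw 78.10804689981538
roll [ 0.4941 -0.1082  0.05  ]
hub ring [ 0.5077 -0.0415  0.155 ] [ 0.5074 -0.042   0.16  ]
pegtop [ 0.4762 -0.0129  0.195 ] [ 0.4763 -0.0135  0.198 ]
tab [ 0.449  -0.2086  0.071 ] [ 0.4944 -0.2188  0.071 ]
front [ 0.4192 -0.2239  0.013 ] [ 0.5145 -0.2448  0.013 ]
```

```bash
cat >> h.py <<'E'
AX=np.array([.508,-.0405]);YAW=78.1
U=np.array([np.cos(np.radians(YAW)),np.sin(np.radians(YAW))]);V=np.array([-U[1],U[0]])
def W(x,y,z): return np.r_[AX+x*U+y*V,z]
E
python3 - <<'E'
from h import *
from rig import ctrl
ctrl.grip(0.0,30)
E=[180,0,YAW]
ctrl.move_pose(W(-.207,0,.16),E)
ctrl.line_to(W(-.207,0,.05),rate=.15)
o=ctrl.get_obs();f0=o["contact_force"];print(o["t"],o["eef_pos"],f0,o["gripper_width"])
ci=ctrl.camera_info("wrist");im=ctrl.capture("wrist");cv2.imwrite("pics/w2.png",im[:,:,::-1])
im=ctrl.capture("scene");cv2.imwrite("pics/s2.png",cv2.resize(im[150:330,240:440,::-1],None,fx=4,fy=3.3 if 0 else 3))
E
```

```text
5.7083 [ 0.4659 -0.2433  0.051 ] [0.5166 0.0348 0.7014] 0.00010845953589306185
```

View pics/w2.png

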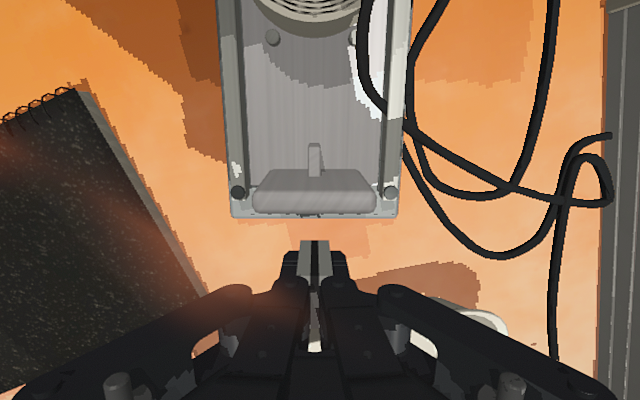

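View pics/s2.png

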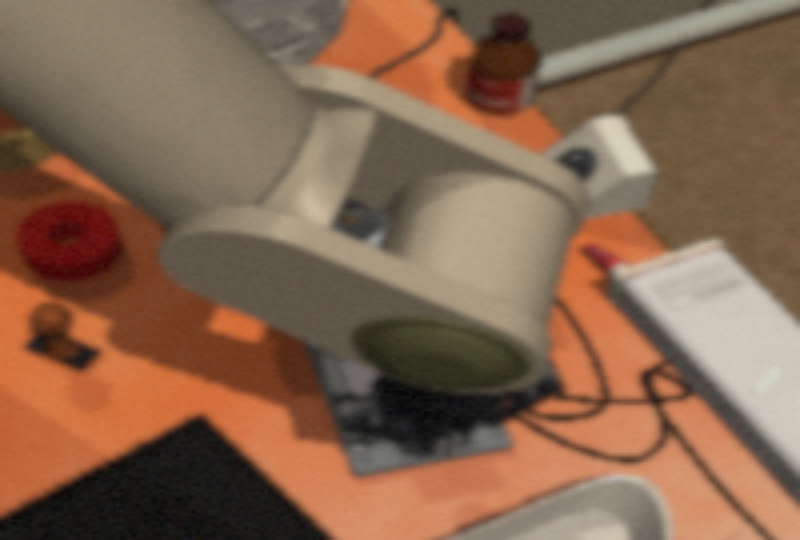

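```bash
python3 - <<'E'
from h import *
from rig import ctrl
f0=ctrl.get_obs()["contact_force"]
for x in (-.193,-.185,-.175,-.15,-.128):
    ctrl.line_to(W(x,0,.05),rate=.05);f=ctrl.get_obs()["contact_force"]-f0;print(x,f[:2]@U,f)
    if abs(f[:2]@U)>12: break
else:
    while x<-.105:
        x+=.001;ctrl.line_to(W(x,0,.05),rate=.03);o=ctrl.get_obs();f=o["contact_force"]-f0;print(round(x,4),f[:2]@U,(o["eef_pos"][:2]-AX)@U)
        if abs(f[:2]@U)>12: break
print(ctrl.get_obs()["t"])
im=ctrl.capture("wrist");cv2.imwrite("pics/w3.png",im[:,:,::-1])
E
```

```text
-0.193 -0.167403538333497 [-0.9633  0.0319 -0.4866]
-0.185 -0.6337270129484806 [-1.2098 -0.3927  0.2212]
-0.175 0.2719479501535296 [-0.1082  0.3007 -0.1395]
-0.15 0.9659310982081233 [-1.4005  1.2823  0.125 ]
-0.128 -0.24027072022013815 [-0.688  -0.1006 -0.6134]
-0.127 -0.6883815530259089 -0.1270041723236334
-0.126 -0.900049735815902 -0.1260985204817422
-0.125 -2.4733261068740395 -0.12505434676194804
-0.124 -1.0739187252152624 -0.1239230729480007
-0.123 -0.9405411416695978 -0.12290127898679651
-0.122 -0.9257147202219213 -0.12186212243496931
-0.121 -1.2040839560531973 -0.12089051331973716
-0.12 -3.368743065796037 -0.12018627130800681
-0.119 -9.954099404262442 -0.12017352967718109
-0.118 -15.61796621415245 -0.12012359806600256
10.6417
```

View pics/w3.png

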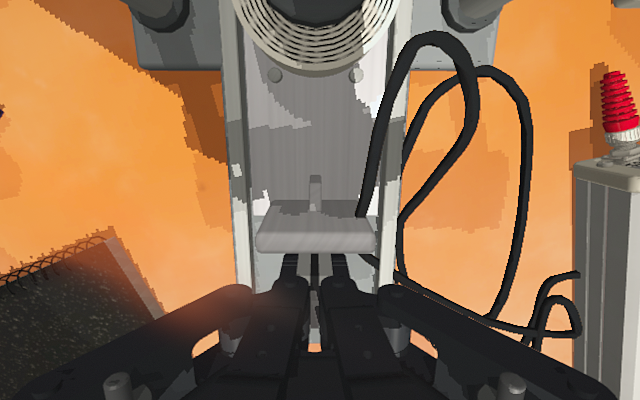

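```bash
python3 - <<'E'
from h import *
from rig import ctrl
A,off=calib(ctrl)
ctrl.line_to(W(-.15,0,.05),rate=.15)
ctrl.line_to(W(-.19,0,.2),rate=.3)
cam=W(-.28,0,.13);c=look(ctrl,cam,W(0,0,.062),A,off,[180,165,195,150])
print([(x[0],x[1],np.array(x[3])) for x in c][:1], ctrl.get_obs()["joint_pos"])
ctrl.set_joints(c[0][3])
o=ctrl.get_obs();print(o["t"],o["eef_pos"],o["contact_force"])
ci=ctrl.camera_info("wrist");im=ctrl.capture("wrist");np.savez("w4.npz",**ci)
cv2.imwrite("pics/w4.png",im[:,:,::-1])
cv2.imwrite("pics/w4c.png",cv2.resize(im[120:260,240:400,::-1],None,fx=4,fy=4,interpolation=cv2.INTER_CUBIC))
E
```

```text
[(180, array([ 0.4824, -0.1587,  0.1199]), array([-52.7192,  40.3597,  86.7773,  42.0456,  99.2151, 127.7054]))] [-38.749   20.3484  82.1988   0.0185  77.5181 -26.8904]
14.025 [ 0.4824 -0.1585  0.1199] [-0.2528  0.1381  0.0306]
```

View pics/w4.png

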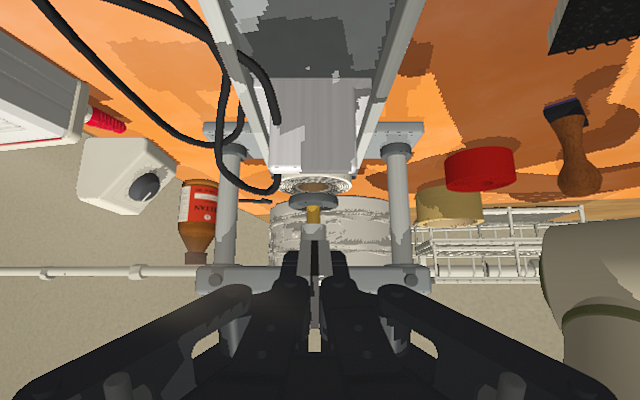

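View pics/w4c.png

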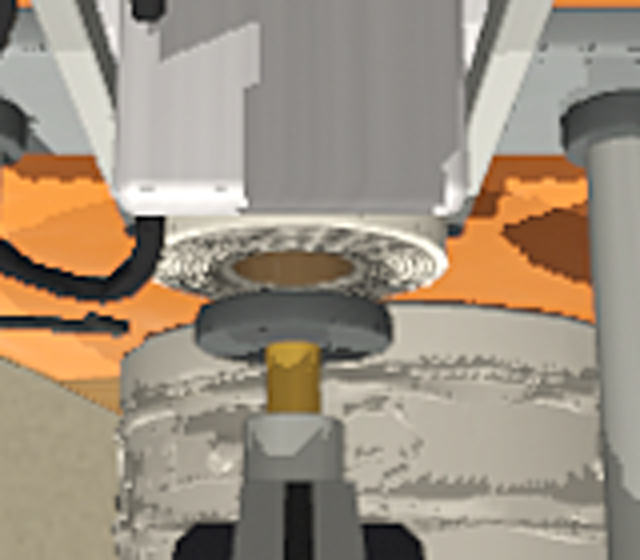

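```bash
python3 - <<'E'
from h import *
w=dict(np.load("w4.npz"))
c=lambda p:(4*(p[0]-240+.1)+1.5,4*(p[1]-120+.1)+1.5)
pp=lambda x,y,z:np.array(c(proj(w,W(x,y,z)))).round(1)
print("tab front top L/R",pp(-.108,.025,.071),pp(-.108,-.025,.071),"back",pp(-.098,.025,.071),pp(-.098,-.025,.071))
print("roll sides",pp(0,.034,.05),pp(0,-.034,.05),"back",pp(.034,0,.05))
for z in (.054,.058,.062,.066): print(z,"foot front low",pp(-.022,0,z),"sides",pp(0,.022,z),pp(0,-.022,z))
print("posts at bridge?",pp(0,.075,.1),pp(0,-.075,.1))
E
```

```text
tab front top L/R [469.4 190.8] [106.7 190.5] back [460.6 214.1] [116.5 213.7]
roll sides [444.9 265.3] [139.2 265. ] back [292.7 303.8]
0.054 foot front low [291.5 253.6] sides [391.2 282.5] [192.8 282.4]
0.058 foot front low [291.5 272.4] sides [391.5 300. ] [192.4 299.8]
0.062 foot front low [291.4 291.3] sides [391.8 317.5] [192.1 317.4]
0.066 foot front low [291.4 310.3] sides [392.1 335.2] [191.7 335. ]
posts at bridge? [643.  490.6] [-59.9 489.9]
```

```bash
cat >> h.py <<'E'
C0=np.array([.508,-.0407]);RAD=.042;TH0=YAW+180
def circ(th,z=.166,r=RAD):  # th: crank angle rad
    a=np.radians(TH0)-th;return np.r_[C0+r*np.array([np.cos(a),np.sin(a)]),z]
def theta(p):
    d=np.asarray(p)[:2]-C0;return (np.radians(TH0)-np.arctan2(d[1],d[0]))%(2*np.pi)
E
python3 - <<'E'
from h import *
from rig import ctrl
print(theta([.476,-.0134]))
ctrl.line_to(W(-.19,0,.22),rate=.3)
p=np.array([.4761,-.0135,.30])
ctrl.move_pose(p,[180,0,YAW])
ctrl.grip(.045,20)
p[2]=.166;ctrl.line_to(p,rate=.12)
o=ctrl.get_obs();print(o["t"],o["contact_force"],o["eef_pos"],o["joint_pos"])
im=ctrl.capture("wrist");cv2.imwrite("pics/w5.png",im[:,:,::-1])
im=ctrl.capture("scene");cv2.imwrite("pics/s5.png",cv2.resize(im[150:300,250:420,::-1],None,fx=4,fy=4))
E
```

```text
2.0694076381926063
18.4917 [-0.2408 -0.4893  0.0673] [ 0.4764 -0.0136  0.1666] [-15.9038  18.1122  91.8409   0.0003  69.977   -4.0067]
```

View pics/w5.png

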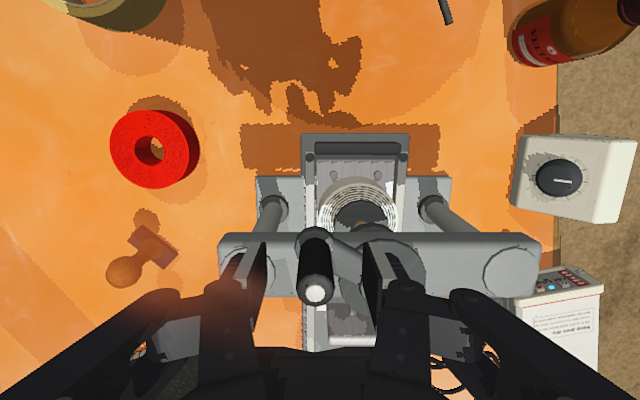

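```bash
python3 - <<'E'
from h import *
from rig import ctrl
ci=ctrl.camera_info("wrist");o=ctrl.get_obs()
print(proj(ci,np.r_[o["eef_pos"][:2],.1966]),P(ci,316,293,.1966))
f0=o["contact_force"]
ctrl.grip(.0,20)
o=ctrl.get_obs();print(o["t"],o["gripper_width"],o["contact_force"]-f0,o["eef_pos"])
im=ctrl.capture("wrist");cv2.imwrite("pics/w6.png",im[:,:,::-1])
E
```

```text
[316.0037 291.8704] [ 0.4763 -0.0141  0.1966]
18.9583 0.015150802334363543 [ 2.0744 -0.1262  1.9279] [ 0.4765 -0.0137  0.1663]
```

View pics/w6.png

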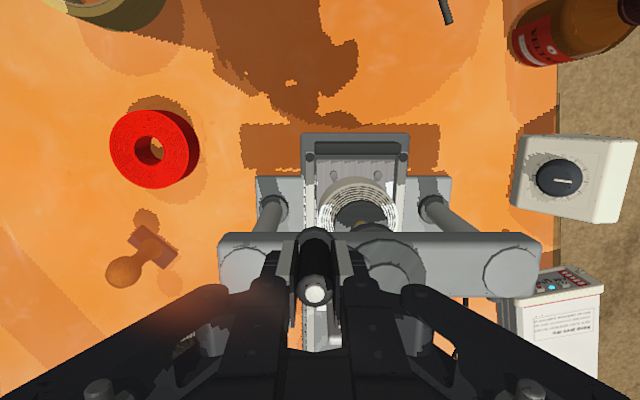

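```bash
cat >> h.py <<'E'
def turn(ctrl,a,b,step=.2,rate=.1,f0=0,log=True,z=.166):
    n=max(1,int(np.ceil(abs(b-a)/step)))
    for th in np.linspace(a,b,n+1)[1:]:
        ctrl.line_to(circ(th,z),rate=rate);o=ctrl.get_obs();f=o["contact_force"]-f0
        an=np.radians(TH0)-th;r=np.array([np.cos(an),np.sin(an)]);t=np.array([r[1],-r[0]])
        if log: print("%.2f act %.3f r %.4f Fr %.1f Ft %.1f Fz %.1f"%(th,theta(o["eef_pos"]),np.hypot(*(o["eef_pos"][:2]-C0)),f[:2]@r,f[:2]@t,f[2]))
        if np.linalg.norm(f)>25: print("STOP");break
    return o
E
python3 - <<'E'
from h import *
from rig import ctrl
f0=ctrl.get_obs()["contact_force"]; f0=np.array([-.24,-.49,.07])
o=turn(ctrl,2.07,3.07,f0=f0);print(o["t"],o["gripper_width"])
im=ctrl.capture("wrist");cv2.imwrite("pics/w7.png",im[:,:,::-1])
E
```

```text
2.27 act 2.286 r 0.0416 Fr -2.7 Ft 2.1 Fz 2.8
2.47 act 2.482 r 0.0416 Fr -3.3 Ft 2.3 Fz 3.4
2.67 act 2.677 r 0.0417 Fr -3.5 Ft 1.7 Fz 4.6
2.87 act 2.877 r 0.0417 Fr -2.9 Ft 2.6 Fz 5.3
3.07 act 3.074 r 0.0418 Fr -1.8 Ft 2.7 Fz 5.4
20.2583 0.014751617290815767
```

View pics/w7.png

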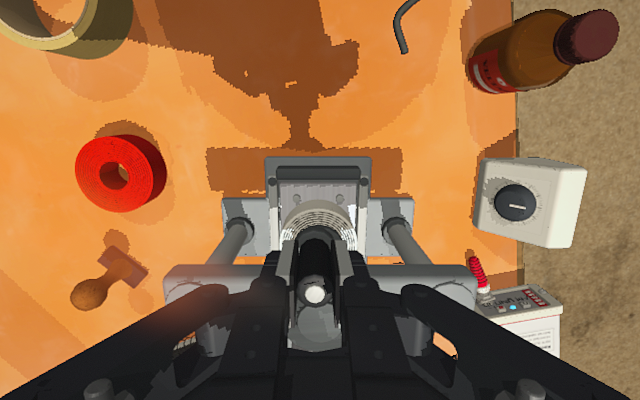

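```bash
python3 - <<'E'
from h import *
from rig import ctrl
f0=np.array([-.24,-.49,.07])
o=turn(ctrl,3.07,6.27,f0=f0);print(o["t"],o["gripper_width"],o["eef_pos"])
im=ctrl.capture("wrist");cv2.imwrite("pics/w8.png",im[:,:,::-1])
E
```

```text
3.27 act 3.273 r 0.0418 Fr -1.5 Ft 2.2 Fz 5.6
3.47 act 3.471 r 0.0419 Fr 0.2 Ft 1.6 Fz 5.6
3.67 act 3.671 r 0.0420 Fr 0.9 Ft 2.6 Fz 6.5
3.87 act 3.871 r 0.0420 Fr 0.8 Ft 2.6 Fz 5.1
4.07 act 4.072 r 0.0421 Fr 2.6 Ft 1.4 Fz 5.4
4.27 act 4.273 r 0.0422 Fr 3.0 Ft 1.3 Fz 4.8
4.47 act 4.476 r 0.0423 Fr 3.7 Ft 0.7 Fz 5.0
4.67 act 4.678 r 0.0423 Fr 3.5 Ft 1.0 Fz 4.4
4.87 act 4.882 r 0.0424 Fr 5.2 Ft 1.5 Fz 4.3
5.07 act 5.084 r 0.0424 Fr 5.1 Ft 1.6 Fz 5.5
5.27 act 5.285 r 0.0424 Fr 4.1 Ft 1.3 Fz 5.4
5.47 act 5.486 r 0.0424 Fr 4.3 Ft 1.2 Fz 6.6
5.67 act 5.689 r 0.0424 Fr 3.3 Ft 1.6 Fz 5.4
5.87 act 5.891 r 0.0424 Fr 3.7 Ft 2.5 Fz 6.9
6.07 act 6.093 r 0.0423 Fr 3.3 Ft 1.6 Fz 7.6
6.27 act 0.013 r 0.0423 Fr 2.0 Ft 2.7 Fz 8.6
24.3083 0.015481117837093782 [ 0.4988 -0.082   0.1662]
```

View pics/w8.png

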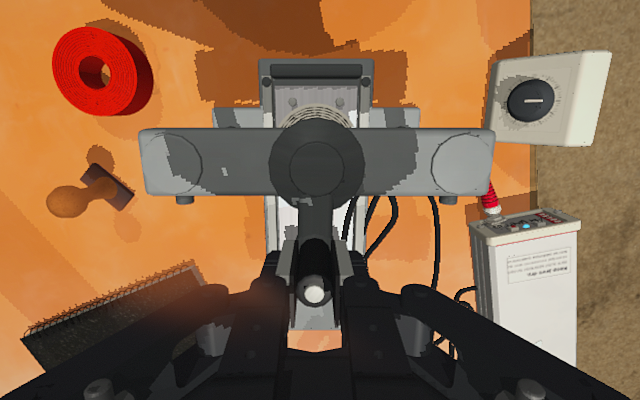

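```bash
cat >> h.py <<'E'
def lookfoot(ctrl,A,off,name,z=.13,tz=.062):
    c=look(ctrl,W(-.28,0,z),W(0,0,tz),A,off,[180])
    ctrl.set_joints(c[0][3])
    o=ctrl.get_obs();print(o["t"],o["eef_pos"],o["contact_force"])
    ci=ctrl.camera_info("wrist");im=ctrl.capture("wrist");np.savez(name+".npz",**ci)
    cv2.imwrite(f"pics/{name}.png",im[:,:,::-1])
    cv2.imwrite(f"pics/{name}c.png",cv2.resize(im[120:260,240:400,::-1],None,fx=4,fy=4,interpolation=cv2.INTER_CUBIC))
E
python3 - <<'E'
from h import *
from rig import ctrl
A,off=calib(ctrl)
ctrl.grip(.045)
p=ctrl.get_obs()["eef_pos"].copy();p[2]=.26;ctrl.line_to(p,rate=.25)
ctrl.grip(.0)
ctrl.line_to(W(-.19,0,.24),rate=.3)
lookfoot(ctrl,A,off,"w9")
E
```

```text
28.725 [ 0.4825 -0.1585  0.12  ] [ 0.2731  0.279  -0.0513]
```

View pics/w9c.png

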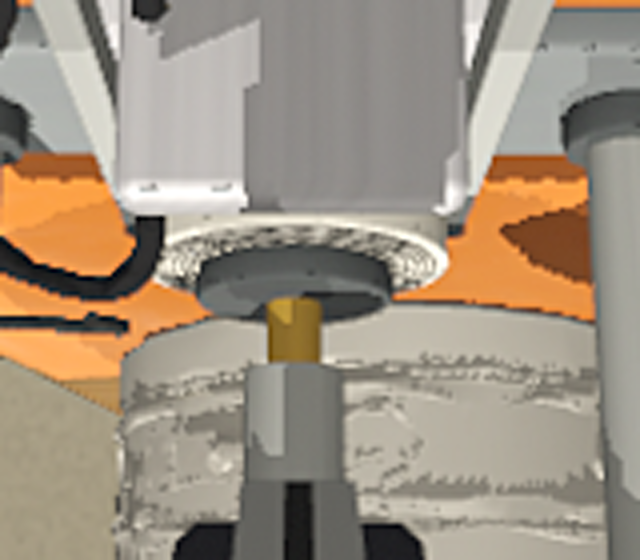

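```bash
python3 - <<'E'
import cv2,numpy as np
a=cv2.imread("pics/w4.png")[168:215,280:345];b=cv2.imread("pics/w9.png")[168:215,280:345]
k=lambda i:cv2.resize(i,None,fx=8,fy=8,interpolation=cv2.INTER_CUBIC)
cv2.imwrite("pics/cmp.png",np.vstack([k(a),k(b)])[:, :][:752])
A=cv2.imread("pics/w4.png",0);B=cv2.imread("pics/w9.png",0)
for n,I in(("w4",A),("w9",B)):
    for c in (300,306,314,320,326): print(n,c,I[176:200,c].tolist())
E
```

```text
w4 300 [229, 180, 175, 126, 93, 110, 150, 84, 113, 73, 76, 76, 78, 103, 123, 106, 107, 79, 68, 77, 79, 80, 81, 84]
w4 306 [201, 119, 103, 148, 168, 188, 173, 81, 88, 92, 92, 92, 91, 90, 103, 113, 46, 69, 80, 82, 81, 85, 88, 90]
w4 314 [183, 160, 155, 128, 138, 147, 102, 89, 97, 97, 96, 96, 97, 98, 96, 104, 114, 66, 79, 84, 86, 87, 90, 95]
w4 320 [190, 186, 188, 152, 145, 102, 86, 81, 91, 93, 93, 93, 92, 88, 118, 152, 88, 63, 77, 80, 79, 82, 85, 87]
w4 326 [253, 111, 105, 132, 165, 143, 97, 102, 114, 73, 78, 77, 76, 120, 156, 112, 92, 91, 64, 72, 74, 74, 76, 79]
w9 300 [214, 185, 168, 122, 140, 132, 71, 71, 76, 79, 80, 83, 79, 76, 102, 98, 98, 97, 102, 117, 116, 115, 104, 53]
w9 306 [178, 84, 135, 143, 135, 128, 67, 78, 83, 84, 86, 88, 94, 103, 100, 99, 98, 98, 99, 95, 75, 69, 71, 68]
w9 314 [160, 127, 137, 130, 109, 58, 76, 80, 85, 86, 88, 92, 101, 105, 99, 100, 99, 99, 108, 116, 114, 114, 114, 114]
w9 320 [196, 202, 196, 163, 134, 68, 69, 78, 81, 81, 82, 85, 93, 101, 101, 102, 92, 35, 46, 64, 71, 73, 73, 68]
w9 326 [243, 124, 110, 153, 176, 107, 64, 66, 72, 74, 75, 76, 79, 91, 115, 119, 106, 55, 60, 62, 62, 60, 56, 71]
```

View pics/cmp.png

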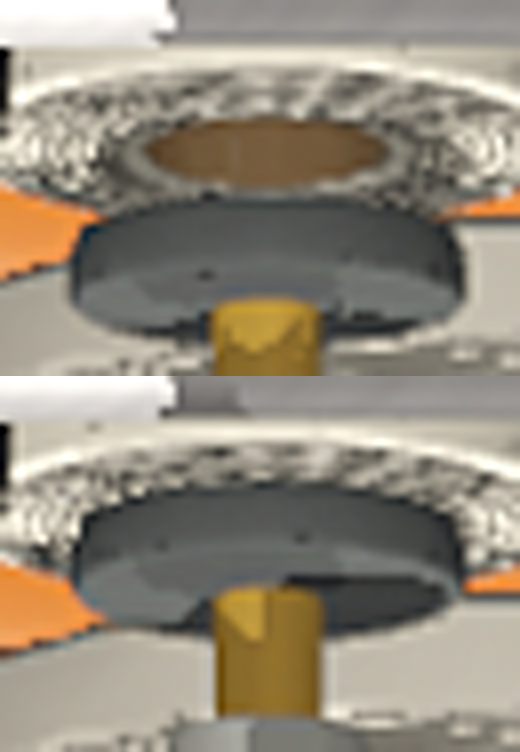

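```bash
python3 - <<'E'
from h import *
from scipy.optimize import brentq
for n,v in (("w4",192.5),("w9",180.5)):
    w=dict(np.load(n+".npz"))
    for dv in(-.4,0,.4): print(n,dv,brentq(lambda z:proj(w,W(-.022,0,z))[1]-v-dv,.04,.08))
    print("roll front rim",proj(w,W(-.034,0,.05)),"back tab",proj(w,W(-.098,0,.071)),"roll sides",proj(w,W(0,.034,.05)),proj(w,W(0,-.034,.05)))
    print("post",proj(w,W(0,.075,.02)))
B=cv2.imread("pics/w9.png",0)
print(B[168:182,318].tolist(),B[168:182,330].tolist(), B[168:182,310].tolist())
print("row186",B[186,274:286].tolist(),B[186,346:358].tolist())
E
```

```text
w4 -0.4 0.06179695936446238
w4 0 0.062134795309108905
w4 0.4 0.062472428074682194
roll front rim [312.335  173.6477] back tab [311.6653 172.9993] roll sides [350.7464 185.843 ] [274.3315 185.768 ]
post [394.8791 154.2736]
w9 -0.4 0.051698647005876765
w9 0 0.052042643112237004
w9 0.4 0.05238643014119929
roll front rim [312.4565 173.4824] back tab [311.8459 172.7361] roll sides [350.8435 185.7306] [274.4246 185.6131]
post [394.9866 154.193 ]
[140, 143, 149, 151, 145, 175, 222, 231, 181, 161, 185, 150, 157, 80] [138, 142, 151, 153, 143, 164, 199, 209, 228, 193, 176, 155, 130, 160] [141, 144, 150, 146, 115, 163, 227, 235, 182, 176, 159, 133, 99, 91]
row186 [48, 47, 46, 43, 30, 162, 223, 235, 247, 210, 250, 193] [198, 247, 179, 245, 253, 241, 175, 160, 163, 164, 163, 163]
```

```bash
python3 - <<'E'
from h import *
from rig import ctrl
f0=ctrl.get_obs()["contact_force"]
ctrl.line_to(W(-.19,0,.24),rate=.3)
p=np.array([.4988,-.082,.25])
ctrl.move_pose(p,[180,0,YAW])
ctrl.grip(.045,20)
p[2]=.166;ctrl.line_to(p,rate=.15)
ctrl.grip(.0,20)
print(ctrl.get_obs()["t"],ctrl.get_obs()["gripper_width"])
o=turn(ctrl,6.27,10.03,f0=f0,rate=.12)
ctrl.hold(.2);o=ctrl.get_obs();print(o["t"],o["gripper_width"],o["eef_pos"],theta(o["eef_pos"])+2*np.pi)
im=ctrl.capture("wrist");cv2.imwrite("pics/w10.png",im[:,:,::-1])
E
```

```text
33.1667 0.015010769303624197
6.47 act 0.184 r 0.0423 Fr 1.6 Ft 1.1 Fz 7.0
6.67 act 0.390 r 0.0422 Fr 2.1 Ft 1.6 Fz 7.9
6.86 act 0.590 r 0.0421 Fr 2.1 Ft 1.9 Fz 8.4
7.06 act 0.788 r 0.0420 Fr 2.1 Ft 1.2 Fz 8.5
7.26 act 0.986 r 0.0418 Fr 1.2 Ft 1.8 Fz 8.4
7.46 act 1.184 r 0.0418 Fr 1.1 Ft 1.4 Fz 8.2
7.66 act 1.382 r 0.0417 Fr -0.7 Ft 0.9 Fz 8.0
7.85 act 1.581 r 0.0416 Fr 0.4 Ft 1.3 Fz 6.8
8.05 act 1.780 r 0.0416 Fr -1.7 Ft 1.0 Fz 6.1
8.25 act 1.979 r 0.0415 Fr -1.5 Ft 0.8 Fz 6.6
8.45 act 2.179 r 0.0415 Fr -1.9 Ft 0.1 Fz 6.1
8.64 act 2.378 r 0.0415 Fr -2.4 Ft 1.2 Fz 4.9
8.84 act 2.577 r 0.0416 Fr -2.6 Ft 0.2 Fz 6.0
9.04 act 2.775 r 0.0416 Fr -1.8 Ft 1.0 Fz 6.7
9.24 act 2.973 r 0.0417 Fr -3.3 Ft 0.4 Fz 7.1
9.44 act 3.170 r 0.0418 Fr -2.0 Ft 1.7 Fz 6.8
9.63 act 3.367 r 0.0418 Fr -2.3 Ft 1.6 Fz 6.0
9.83 act 3.563 r 0.0420 Fr -2.5 Ft 1.6 Fz 6.7
10.03 act 3.760 r 0.0421 Fr -1.5 Ft 1.1 Fz 7.7
38.1167 0.014969223334079663 [ 0.5388 -0.0121  0.1668] 10.03936750186988
```

View pics/w10.png

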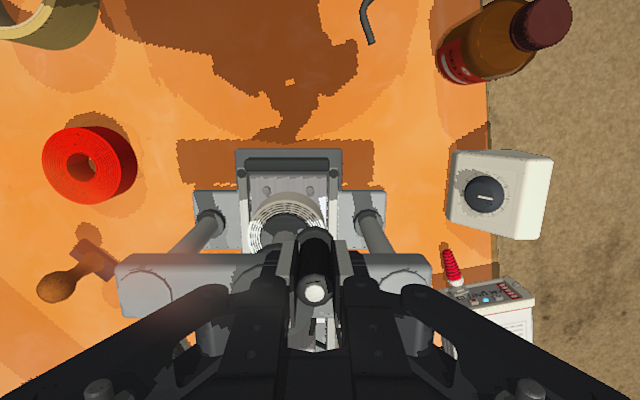

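```bash
python3 - <<'E'
from h import *
from rig import ctrl
A,off=calib(ctrl)
ctrl.grip(.045)
p=ctrl.get_obs()["eef_pos"].copy();p[2]=.26;ctrl.line_to(p,rate=.25)
ctrl.grip(.0)
ctrl.line_to(W(-.19,0,.24),rate=.35)
lookfoot(ctrl,A,off,"w11")
k=lambda n:cv2.resize(cv2.imread(f"pics/{n}.png")[168:245,285:340],None,fx=7,fy=7,interpolation=cv2.INTER_CUBIC)
cv2.imwrite("pics/cmp2.png",np.hstack([k("w9"),k("w11")]))
E
```

```text
42.6833 [ 0.4826 -0.1585  0.12  ] [ 0.308  -0.518   0.0558]
```

View pics/cmp2.png

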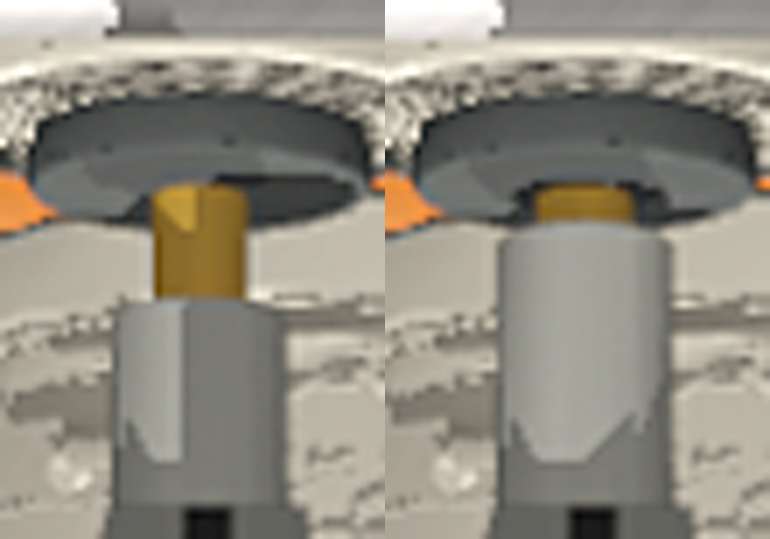

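View pics/w11.png

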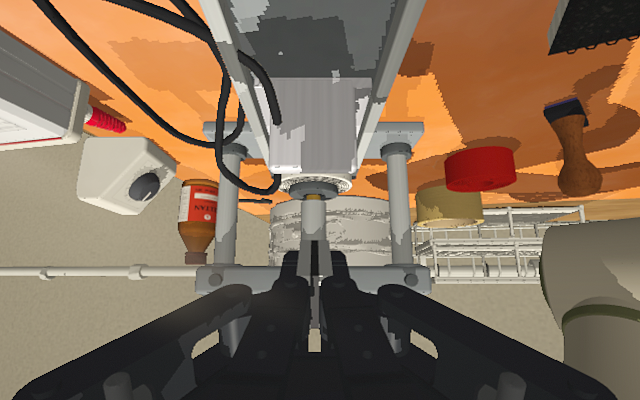

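```bash
python3 - <<'E'
from h import *
I={n:cv2.imread(f"pics/{n}.png",0).astype(int) for n in("w4","w9","w11")}
for n in I:
    print(n)
    for c in (304,310,314,318,322): print(c,"foot",I[n][177:196,c].tolist())
    for c in (308,313,318): print(c,"collar 195..",I[n][195:230,c].tolist())
    print({k:np.round(np.load(n+".npz")[k][:3],5).tolist() for k in("t",)})
E
python3 - <<'E'
import cv2,numpy as np
k=lambda n:cv2.resize(cv2.imread(f"pics/{n}.png")[172:232,292:334],None,fx=6,fy=9,interpolation=cv2.INTER_NEAREST)
cv2.imwrite("pics/cmp3.png",np.hstack([k("w4"),k("w9"),k("w11")]))
E
```

```text
w4
304 foot [142, 128, 86, 154, 163, 101, 98, 81, 91, 91, 92, 91, 89, 105, 130, 112, 64, 78, 82]
310 foot [176, 162, 133, 134, 160, 143, 91, 93, 94, 95, 94, 96, 95, 95, 98, 98, 67, 80, 82]
314 foot [160, 155, 128, 138, 147, 102, 89, 97, 97, 96, 96, 97, 98, 96, 104, 114, 66, 79, 84]
318 foot [147, 182, 171, 182, 167, 124, 81, 92, 92, 93, 93, 92, 93, 96, 110, 106, 65, 77, 82]
322 foot [140, 128, 105, 120, 145, 164, 76, 82, 89, 89, 89, 89, 82, 109, 148, 91, 60, 75, 78]
308 collar 195.. [81, 84, 85, 87, 92, 98, 104, 99, 98, 95, 112, 144, 146, 138, 118, 115, 100, 103, 104, 104, 105, 105, 103, 104, 103, 103, 102, 100, 122, 165, 161, 161, 161, 161, 161]
313 collar 195.. [84, 86, 88, 90, 97, 104, 103, 99, 97, 98, 131, 159, 154, 155, 157, 150, 115, 112, 115, 115, 115, 115, 115, 115, 116, 116, 115, 114, 137, 170, 163, 162, 162, 162, 162]
318 collar 195.. [82, 83, 83, 85, 89, 97, 105, 99, 97, 96, 103, 122, 124, 122, 124, 118, 98, 99, 97, 98, 95, 95, 95, 96, 97, 97, 96, 92, 119, 162, 160, 160, 159, 142, 115]
{'t': [0.50405, -0.07715, 0.23734]}
w9
304 foot [127, 124, 145, 137, 94, 68, 79, 81, 84,
[... 1401 characters left out ...]
oot [147, 131, 120, 100, 88, 66, 77, 77, 80, 81, 83, 89, 109, 117, 104, 102, 101, 95, 37]
308 collar 195.. [96, 108, 104, 102, 112, 144, 163, 160, 160, 160, 161, 161, 161, 161, 161, 161, 161, 161, 161, 162, 163, 163, 163, 163, 163, 163, 163, 163, 165, 164, 164, 165, 165, 166, 166]
313 collar 195.. [119, 114, 114, 111, 129, 164, 164, 162, 162, 161, 162, 162, 162, 162, 162, 163, 163, 163, 162, 163, 162, 163, 163, 164, 163, 164, 163, 164, 164, 164, 164, 164, 165, 164, 164]
318 collar 195.. [92, 104, 101, 98, 112, 147, 162, 158, 158, 158, 158, 157, 158, 157, 157, 157, 158, 158, 157, 158, 157, 157, 157, 157, 157, 157, 157, 158, 156, 157, 157, 158, 157, 141, 114]
{'t': [0.5042, -0.07702, 0.23738]}
```

View pics/cmp3.png

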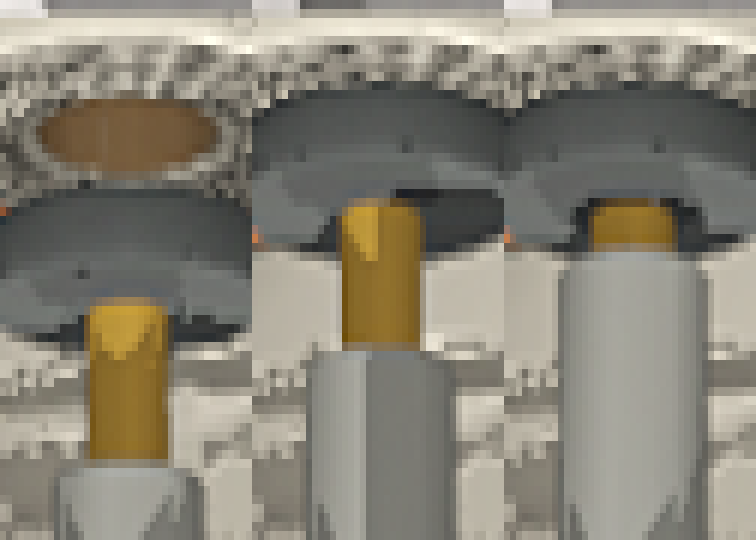

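```bash
python3 - <<'E'
from h import *
from scipy.optimize import brentq
W_={n:dict(np.load(n+".npz")) for n in("w4","w9","w11")}
def z(n,v,u,y=0): return brentq(lambda z:proj(W_[n],W(u,y,z))[1]-v,.02,.16)
print("rim T",z("w4",192.5,-.022)-z("w9",180.4,-.022))
for u in(-.012,-.009): print("collar",[z(n,v,u) for n,v in(("w4",222.9),("w9",210.2),("w11",199.4))])
I={n:cv2.imread(f"pics/{n}.png",0).astype(int) for n in("w4","w9","w11")}
print("gold w4",I["w4"][201:209,306:320].tolist())
print("gold w9",I["w9"][190:198,306:320].tolist())
for c in (330,334): print([ (n,I[n][178:212,c].tolist()) for n in I])
# sub-pixel registration of the foot, front patch
a=I["w4"][189:198,296:304]
for (r0,r1,c0,c1) in [(190,202,296,330),(190,203,292,304),(190,203,322,334)]:
    t=I["w4"][r0:r1,c0:c1].astype(np.float32);b=I["w9"][r0-20:r1,c0:c1].astype(np.float32)
    m=cv2.matchTemplate(b,t,cv2.TM_CCOEFF_NORMED)[:,0];k=m.argmax();print("shift",20-k,m[max(0,k-1):k+2])
E
```

```text
rim T 0.010178131614748585
collar [0.08549980612221911, 0.0748754632509663, 0.06555683989911205]
collar [0.08498106679233444, 0.07423420746552985, 0.06481050056560166]
gold w4 [[97, 105, 104, 103, 103, 102, 103, 103, 102, 102, 103, 105, 105, 105], [77, 99, 99, 99, 98, 99, 99, 99, 99, 99, 100, 100, 99, 99], [100, 99, 98, 97, 96, 97, 96, 97, 96, 97, 96, 97, 97, 98], [97, 96, 95, 94, 95, 99, 99, 98, 99, 99, 98, 94, 96, 97], [104, 103, 112, 118, 121, 128, 130, 131, 130, 128, 121, 111, 103, 103], [110, 125, 144, 152, 154, 155, 158, 159, 158, 153, 148, 139, 122, 114], [84, 134, 146, 148, 150, 150, 153, 154, 155, 150, 142, 129, 124, 97], [88, 131, 138, 147, 148, 150, 152, 155, 155, 149, 127, 111, 122, 87]]
gold w9 [[100, 99, 100, 98, 98, 98, 98, 100, 99, 100, 100, 100, 101, 100], [99, 100, 100, 99, 99, 100, 100, 99, 100, 100, 102, 103, 102, 102], [98, 98, 98, 97, 97, 97, 96, 97, 99, 97, 89, 91, 91, 92], [98, 97, 95, 93, 95, 100, 100, 102, 99, 75, 33, 30, 32, 35], [99, 98, 108, 118, 122, 129, 126, 115, 108, 77, 76, 67, 58, 52], [95, 112, 138, 151, 154, 157, 148, 111, 116, 117, 116, 110, 95, 
[... 548 characters left out ...]
 113, 112, 112, 115, 117, 101, 52, 138, 197, 188, 186, 186, 186, 188, 187, 188, 191, 186, 153, 157])]
[('w4', [176, 113, 158, 148, 83, 117, 145, 91, 86, 82, 95, 89, 75, 92, 117, 114, 84, 78, 50, 54, 59, 61, 59, 50, 57, 91, 116, 115, 113, 103, 140, 203, 181, 120]), ('w9', [139, 134, 156, 140, 118, 98, 103, 45, 53, 58, 60, 58, 52, 73, 109, 108, 50, 54, 60, 95, 156, 193, 188, 187, 187, 187, 188, 188, 188, 190, 190, 191, 177, 119]), ('w11', [139, 133, 155, 142, 119, 97, 94, 47, 55, 58, 60, 57, 53, 77, 106, 115, 113, 114, 110, 120, 166, 191, 187, 187, 187, 187, 188, 188, 188, 189, 189, 191, 178, 119])]
shift 11 [0.457  0.6219 0.5081]
shift 11 [0.3605 0.6878 0.5435]
shift 11 [0.3995 0.6857 0.6186]
```

```bash
python3 - <<'E'
from h import *
from scipy.optimize import brentq
W_={n:dict(np.load(n+".npz")) for n in("w4","w9","w11")}
def z(n,v,u,y=0): return brentq(lambda z:proj(W_[n],W(u,y,z))[1]-v,.02,.16)
print("gold",z("w4",205,-.005)-z("w9",194.05,-.005), z("w9",194,-.005))
print("back",z("w4",209,.015)-z("w9",198.6,.015),z("w4",207.7,.013)-z("w9",197.6,.013))
print("rim T",z("w4",192.5,-.022)-z("w9",180.4,-.022),z("w4",192.5,-.022)-z("w9",180.6,-.022))
g9=z("w9",210.2,-.01)-z("w9",194.05,-.005);g11=z("w11",199.4,-.01)-z("w11",194.05,-.005);g4=z("w4",222.9,-.01)-z("w4",205,-.005)
print("gold len",g4,g9,g11)
E
```

```text
gold 0.00963224393636438 0.059000127339293974
back 0.009766379540113612 0.009431217623377237
rim T 0.010178131614748585 0.010006185845817417
gold len 0.01647668962967383 0.015402913057750801 0.006030088796012564
```

```bash
python3 - <<'E'
from h import *
from rig import ctrl
A,off=calib(ctrl)
f0=ctrl.get_obs()["contact_force"]
ctrl.line_to(W(-.17,0,.24),rate=.45)
p=np.array([.5388,-.0121,.24])
ctrl.move_pose(p,[180,0,YAW])
ctrl.grip(.045,20)
p[2]=.166;ctrl.line_to(p,rate=.2)
ctrl.grip(.0,20)
print(ctrl.get_obs()["t"],ctrl.get_obs()["gripper_width"])
o=turn(ctrl,10.03,9.07,f0=f0,rate=.12)
ctrl.hold(.1);o=ctrl.get_obs();print(o["t"],o["eef_pos"],theta(o["eef_pos"])+2*np.pi)
ctrl.grip(.045)
p=ctrl.get_obs()["eef_pos"].copy();p[2]=.25;ctrl.line_to(p,rate=.3)
ctrl.grip(.0)
ctrl.line_to(W(-.17,0,.24),rate=.45)
lookfoot(ctrl,A,off,"w12")
k=lambda n:cv2.resize(cv2.imread(f"pics/{n}.png")[172:232,292:334],None,fx=6,fy=9,interpolation=cv2.INTER_NEAREST)
cv2.imwrite("pics/cmp4.png",np.hstack([k("w9"),k("w11"),k("w12")]))
I=cv2.imread("pics/w12.png",0)
for c in(308,313,318):print(I[192:212,c].tolist())
print(I[177:184,310].tolist(),I[177:184,318].tolist())
E
```

```text
46.65 0.014772863388538345
9.84 act 3.553 r 0.0421 Fr -1.2 Ft -2.3 Fz 6.8
9.65 act 3.361 r 0.0421 Fr -0.7 Ft -1.4 Fz 7.8
9.45 act 3.172 r 0.0419 Fr -0.3 Ft -1.7 Fz 8.1
9.26 act 2.981 r 0.0419 Fr -0.0 Ft -1.5 Fz 6.8
9.07 act 2.789 r 0.0418 Fr -1.1 Ft -1.3 Fz 7.5
48.0 [0.5021 0.0006 0.1673] 9.074852735663761
52.2083 [ 0.4835 -0.161   0.1186] [-0.1875 -0.5937  0.0836]
[102, 98, 98, 100, 86, 42, 71, 74, 78, 77, 81, 106, 123, 134, 159, 155, 156, 155, 156, 156]
[102, 98, 97, 95, 124, 154, 107, 109, 110, 110, 110, 106, 123, 157, 166, 163, 163, 163, 163, 163]
[103, 100, 98, 98, 97, 96, 110, 108, 108, 108, 107, 105, 117, 149, 164, 160, 159, 160, 160, 160]
[207, 221, 146, 137, 100, 121, 103] [206, 222, 154, 141, 145, 142, 94]
```

View pics/cmp4.png

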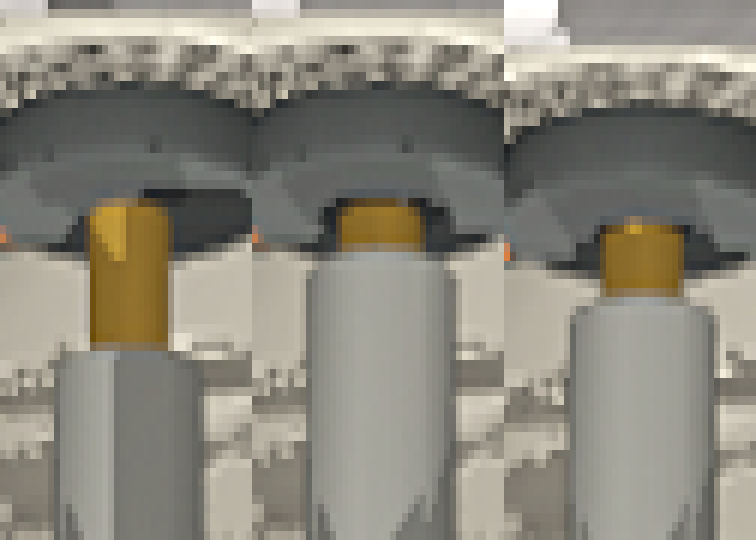

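View pics/w12.png

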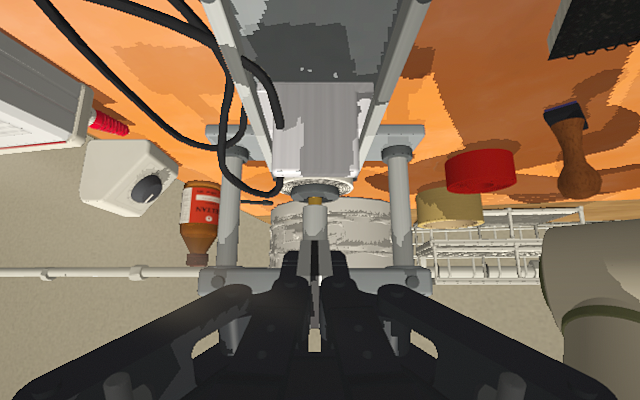

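```bash
python3 - <<'E'
from h import *
from scipy.optimize import brentq
w=dict(np.load("w12.npz"))
def z(v,u,y=0): return brentq(lambda z:proj(w,W(u,y,z))[1]-v,.02,.16)
print(z(204.3,-.01)-z(196.05,-.005),z(196.05,-.005),z(183.1,-.022))
for dv in(-.3,.3): print(z(204.3+dv,-.01)-z(196.05,-.005))
E
```

```text
0.008573025030946292 0.058753813207610535 0.052098316036510044
0.008310189535229932
0.00883574255679042
```

```bash
python3 - <<'E'
from rig import ctrl
print(ctrl.hand_in(),ctrl.get_obs()["t"])
E
```

```text
the job is handed in; nothing more can be done
the job is handed in; nothing more can be done
```

The carriage is home and the spring foot presses the roll by about half a turn, but I overshot on the way and turned the crank back. I handed the job in at about 52 s with the arm clear of everything.

- **Carriage:** I pushed the tab until it stopped. The push force rose from about 1–2 N to 15 N with no further movement, and the camera then showed the roll under the screw.
- **Overshoot:** My first camera estimate put the foot about 2 mm too high, so I expected contact near 6.95 rad. I turned the crank clockwise from about 2.07 rad to 10.03 rad. The next picture showed the foot had already touched before 6.27 rad. At 10.03 rad the spring was pushed in about 10.4 mm instead of 8 mm.
- **Correction:** I put contact at about 5.9 rad (other edges in the same pictures gave up to about 6.1) and turned the crank back to 9.07 rad. So the roll was briefly pressed about 0.15 turn further than the task allowed.
- **Last check:** The spring is now pushed in about 7.9 mm, give or take 0.3 mm, against the 8 mm of half a turn. The foot rests on the roll, and the bystanders that camera could see were where they had been.

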